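# Comb the cheese straws into a row

## Task

Take the pastry rake from its stand and use it to comb the four scattered cheese straws up against the blue guide bar, so that they lie flat, parallel to the bar and packed snugly side by side; press the row home so that it bears on the bar, but gently: the straws are brittle and the bar must not be shoved out of its setting. Touch straws and bar only with the rake, then put the rake back upright in its stand, leaving everything else where it is.

Things in the scene. Friction and masses are not known exactly. Their poses are not given: they have to be found in the camera images.
- tray: Aluminium sheet pan lined with paper, fixed to the table, 230 mm (its x) by 480 mm (its y), rim 5 mm thick and 12 mm high. Origin: centre of its underside; its floor is 4 mm higher. The straws lie between the guide bar and y = +115 mm of the pan; beyond that its +y end is empty.
- guide_face (a point): Blue guide bar lying across the pan, 205 mm long (along its x, parallel to the pan's x), 14 mm wide, top about 24.5 mm above the pan's underside. The point is the middle of its working face (the one looking to +y, towards the straws), 14 mm above the pan's underside; its y points out of that face, along the pan's +y; the bar's body lies on the -y side. The bar is held in its setting along the pan only by friction: a push of about 20 N makes it slip to -y.
- rake: Pastry rake, 200 g: red plastic comb, 150 mm long (its x) and 10 mm thick (its y), seven teeth 12 mm wide with 11 mm gaps; the tooth tips lie at the origin's height (origin: middle of the tooth tips), the comb reaches 36 mm up, and above it stands a wooden handle block. z points up the handle. It starts upright in its stand.
- rake_grip (a point): Centre of the rake's wooden handle block: 70 mm along the rake's x, 24 mm thick along its y, 52 mm high (from 46 to 98 mm above the tooth tips); this point is 72 mm above the tooth tips. Pinch it across the 24 mm.
- stand_slot (a point): White rake stand, fixed, 190 mm (its x) by 64 mm (its y), about 40 mm high: a slot along its x, 172 mm long, 15 mm wide, 20 mm deep, with sloping lead-ins above, 38 mm wide at the mouth. The point is the middle of the slot's floor, 6 mm above the table; z up. The tooth tips rest on this floor.
- straw0_c (a point): Cheese straw (baked, brittle: it breaks if pressed with more than about 15 N, golden brown, 140 mm long along its x, 12 mm high, flat underneath, about 35 g) lying in the pan. Uneven: 13 mm wide with three rounded lumps that make it 21 mm, at unlike places on each straw; neighbours may mesh or not, so how wide four of them are when packed is not known beforehand (some 60 to 84 mm). The point is its centre, 6 mm above the pan's floor.
- straw1_c (a point): Cheese straw (baked, brittle: it breaks if pressed with more than about 15 N, golden brown, 140 mm long along its x, 12 mm high, flat underneath, about 35 g) lying in the pan. Uneven: 13 mm wide with three rounded lumps that make it 21 mm, at unlike places on each straw; neighbours may mesh or not, so how wide four of them are when packed is not known beforehand (some 60 to 84 mm). The point is its centre, 6 mm above the pan's floor.
- straw2_c (a point): Cheese straw (baked, brittle: it breaks if pressed with more than about 15 N, golden brown, 140 mm long along its x, 12 mm high, flat underneath, about 35 g) lying in the pan. Uneven: 13 mm wide with three rounded lumps that make it 21 mm, at unlike places on each straw; neighbours may mesh or not, so how wide four of them are when packed is not known beforehand (some 60 to 84 mm). The point is its centre, 6 mm above the pan's floor.
- straw3_c (a point): Cheese straw (baked, brittle: it breaks if pressed with more than about 15 N, golden brown, 140 mm long along its x, 12 mm high, flat underneath, about 35 g) lying in the pan. Uneven: 13 mm wide with three rounded lumps that make it 21 mm, at unlike places on each straw; neighbours may mesh or not, so how wide four of them are when packed is not known beforehand (some 60 to 84 mm). The point is its centre, 6 mm above the pan's floor.
- cheese0: Loose white cheese round, 62 mm across, 24 mm high; leave alone. Origin: centre of underside.
- cheese1: Another cheese round, the same.
- ramekin: Loose white bowl, 72 mm across, 45 mm high; leave alone. Origin: underside.
- oil: Loose green bottle, 62 mm across, 190 mm high; leave alone. Origin: underside.
- mill: Loose dark wooden pepper mill, 52 mm across, 135 mm high; leave alone. Origin: underside.
- turner: Loose spatula, 240 mm long along its x, lying on the table; leave alone. Origin: underside, on its axis.
Things that resemble listed ones, but are neither listed nor needed, are in the scene too. What is shaped like the part that bears straw2_c but red is not meant.

How it is judged:
By the outcome, as a careful person would: the job done as asked, in the order asked, and still so for the second after the job is handed in, with the robot touching nothing.
It also fails if it takes over 61 s, if anything falls off the work surface, if the arm or the gripper's body presses on something with over 40 N, if the wrist force passes 120 N, or if a joint passes its speed limit or range.

## Robot

A 6-joint arm with a two-finger parallel gripper is mounted at the origin on the work surface. World frame = base frame: x ahead of the robot, y to its left, z up, the work surface at z = 0. Lengths are in mm, angles in rad, forces in N, time in s.
With the tool pointing down it reaches from about 350 to 775 mm from the base axis. Payload 7.3 kg.
Tool frame: the origin (TCP) lies midway between the tips of the shut fingers; the grasp point (between the pads) lies 19 mm behind it (bot.tcp_to_grasp is the distance from the TCP to the grasp point, in mm); z points along the fingers, y is the line along which they close (so a half turn about z gives the same grasp; the last joint's range is limited). The gripper opens to 92 mm and grips with 3 to 60 N. Pads are 19 mm wide; open, the fingers measure 130 mm over their backs; the gripper's body (75 mm by 190 mm) begins 47 mm behind the grasp point.
Start: joints at [-1.355, 0.342, 1.524, -0, 1.275, -0.146], TCP at [185.851, -491.024, 226.741] pointing down, gripper open.
Joint ranges: [-2.53, 2.53], [-0.77, 2.02], [0.04, 2.7], [-1, 4.14], [0.28, 2.66], [-3.11, 3.11]. Speed limits (rad/s): [2.57, 2.57, 3.14, 3.14, 3.14, 3.14].

## Interface

Orientations are given as [roll, pitch, yaw] about the fixed x, y, z axes, in that order (R = Rz(yaw) Ry(pitch) Rx(roll)).
In Python, from plant import bot, viewer gives the robot as it stands. The module is installed in compiled form; this text tells all that it offers.
- The arm moves only by the shell command python3 -m handwheel 'ROWS'. ROWS is text: rows parted by semicolons, each of 7 numbers parted by spaces: the shift along the tool's x, y, z scaled (see below), then the turn, a rotation vector about the tool's x, y, z scaled (see below), then the opening, from -1 (shut) to 1 (fully open), so that 0 is half open. In form: tx ty tz rx ry rz gripper; .... A call has 1 to 8 rows; each row is the pose to reach, as a shift and turn from the pose commanded when the call began, along the tool's axes at that moment, turning the shorter way round; what a row does not reach only later rows make up. The controller multiplies each number of a shift by 10 cm and each number of a turn by pi rad. A row lasts 1/12 s, in which the tool goes at most 41.7 mm and 7.16 degrees, less where a joint would pass 70% of its speed; a pose out of reach is approached as far as the arm can. A call with a number of a shift or a turn outside -1 to 1 is refused whole. A call with a gripper value outside its range is refused whole. The fingers move at their own pace and stop on an object; the grip force is fixed at half the most. Time passes only in rows, so rows that repeat a pose let the fingers close. It gives the time, the measured TCP pose, the force, the opening and the grip force at its end, in the units of the state.
- bot.get_obs(): the state, without advancing time (a new reading comes with each control period).
- viewer.capture(name): name is "scene" or "top"; returns a dict with "frame" (420x560x3 uint8, red, green, blue), "fov_y" (degrees; the focal length in pixels is half the picture's height over the tangent of half this angle, whatever the lens; pixels are square), "cx", "cy" (the principal point, pixels), "T" (4x4, takes a point from camera to world coordinates). Camera axes: x right, y down, z forward; pixel columns grow to the right and rows downward; lengths in mm; the calibration is good to about 2 mm. A picture is of the moment at which its call begins. There is no depth.
- bot.close_job(): hands the job in; it is judged then, once.
Trained networks look in a picture, given as the dict that the camera call returned (one of the last four; its "shot" number tells which), for a name from the list of things; names that differ only in an ending like _2 or _b are one class to them, and where a whole thing is asked for, a point or a joint stands for the part that bears it (a point fixed in the world has none). Each returns a list of dicts, best first, with "score" (0 to 1); they miss things now and then, are a little off and sometimes report something else, mostly with a low value. They report only what shows in the picture. A call takes as long as a camera call. They do not tell look-alikes from the thing itself.
- viewer.recognise(target, picture): "centre" ([column, row] in pixels, amid what is visible of it).
- viewer.cut_out(target, picture): "pixels" (420x560 bool, what is visible of it) and "centre" ([column, row] in pixels, amid what is visible of it).
The state is a dict: "time": time; "joint_positions": joint angles; "dq": joint speeds; "tau": joint torques, N m; "tool_pos": TCP position; "tcp_rot": TCP orientation; "contact_force": force on the tool from outside, world axes, zero at the start; "moment": the same for the moment, N m; "grip_width": finger opening in mm; "finger_force": force on a finger pad.
Only numpy, scipy, OpenCV 4.12 (cv2) and the standard library are available. Lean on these libraries where they do the work, as an engineer would, in place of code of your own. Each camera call takes 0.05 s, during which the arm holds its last target. There are 200 camera calls.

## Working session

There is one attempt and no reset: what is moved stays moved. The work goes in short steps, Python scripts to look and compute and a shell command to move; the robot and the scene stay as the last step left them, time stands still between calls to the robot, and variables do not carry over. Pictures are saved under pics/ and viewed, at most 10 in all, crops included, and the job is handed in when it is done.

```bash
mkdir -p pics; cat > h.py <<'E'
import numpy as np, cv2
from plant import bot, viewer
def ray(p,px):
    f=p["frame"].shape[0]/2/np.tan(np.radians(p["fov_y"])/2)
    d=np.array([(px[0]-p["cx"])/f,(px[1]-p["cy"])/f,1.]); T=np.array(p["T"])
    return T[:3,3],T[:3,:3]@d
def at(p,px,z):
    o,d=ray(p,px); return o+d*(z-o[2])/d[2]
def proj(p,X):
    f=p["frame"].shape[0]/2/np.tan(np.radians(p["fov_y"])/2); T=np.array(p["T"])
    c=T[:3,:3].T@(np.array(X)-T[:3,3]); return c[:2]/c[2]*f+[p["cx"],p["cy"]]
def save(p,n,box=None,s=1):
    im=p["frame"][:,:,::-1]
    if box: im=im[box[1]:box[3],box[0]:box[2]]
    cv2.imwrite("pics/"+n,cv2.resize(im,None,fx=s,fy=s,interpolation=cv2.INTER_CUBIC))
E
python3 - <<'E'
from h import *
np.set_printoptions(precision=1,suppress=True)
a=viewer.capture("top"); b=viewer.capture("scene")
im=np.vstack([a["frame"],b["frame"]])[:,:,::-1]
save(a,"top.png",s=1.42); save(b,"scene.png",s=1.42)
print(a["T"],a["fov_y"],b["T"])
for n in ["tray","guide_face","rake","rake_grip","stand_slot","straw0_c","cheese0","ramekin","oil","mill","turner"]:
    for nm,p in (("top",a),("scene",b)):
        print(n,nm,[(np.round(r["centre"]).tolist(),round(r["score"],2),at(p,r["centre"],16 if 'straw' in n else 0)[:2].round().tolist()) for r in viewer.recognise(n,p)])
E
```

```text
[[  -0.    -1.     0.2  353.7]
 [  -1.     0.     0.    -6.8]
 [  -0.    -0.2   -1.  1241.7]
 [   0.     0.     0.     1. ]] 45.704526218772095 [[   0.5    0.5   -0.7 1389. ]
 [   0.9   -0.3    0.4 -513.6]
 [   0.    -0.8   -0.6  840. ]
 [   0.     0.     0.     1. ]]
tray top [([270.0, 198.0], 0.58, [569.0, 36.0])]
tray scene [([290.0, 235.0], 0.69, [569.0, 3.0])]
guide_face top [([342.0, 195.0], 0.66, [571.0, -147.0]), ([451.0, 145.0], 0.3, [695.0, -430.0])]
guide_face scene [([248.0, 253.0], 0.87, [573.0, -135.0])]
rake top [([117.0, 212.0], 0.88, [539.0, 423.0])]
rake scene [([385.0, 171.0], 0.79, [449.0, 474.0]), ([426.0, 197.0], 0.24, [632.0, 485.0])]
rake_grip top [([116.0, 213.0], 0.55, [538.0, 425.0])]
rake_grip scene [([389.0, 171.0], 0.58, [456.0, 486.0])]
stand_slot top [([127.0, 224.0], 0.63, [510.0, 396.0])]
stand_slot scene [([382.0, 185.0], 0.58, [508.0, 409.0])]
straw0_c top [([241.0, 195.0], 0.87, [574.0, 107.0])]
straw0_c scene [([322.0, 220.0], 0.61, [576.0, 112.0])]
cheese0 top [([253.0, 117.0], 0.96, [782.0, 77.0]), ([325.0, 123.0], 0.69, [762.0, -110.0])]
cheese0 scene [([356.0, 269.0], 0.85, [775.0, 82.0])]
ramekin top [([190.0, 312.0], 0.78, [289.0, 236.0])]
ramekin scene [([386.0, 174.0], 0.73, [463.0, 465.0]), ([302.0, 164.0], 0.56, [257.0, 250.0]), ([247.0, 248.0], 0.5, [554.0, -128.0])]
oil top [([452.0, 145.0], 0.81, [695.0, -434.0])]
oil scene [([163.0, 298.0], 0.76, [609.0, -389.0])]
mill top [([110.0, 151.0], 0.91, [699.0, 447.0])]
mill scene [([427.0, 196.0], 0.91, [633.0, 491.0])]
turner top [([454.0, 224.0], 0.6, [492.0, -422.0])]
turner scene [([135.0, 268.0], 0.76, [473.0, -420.0])]
```

View pics/top.png

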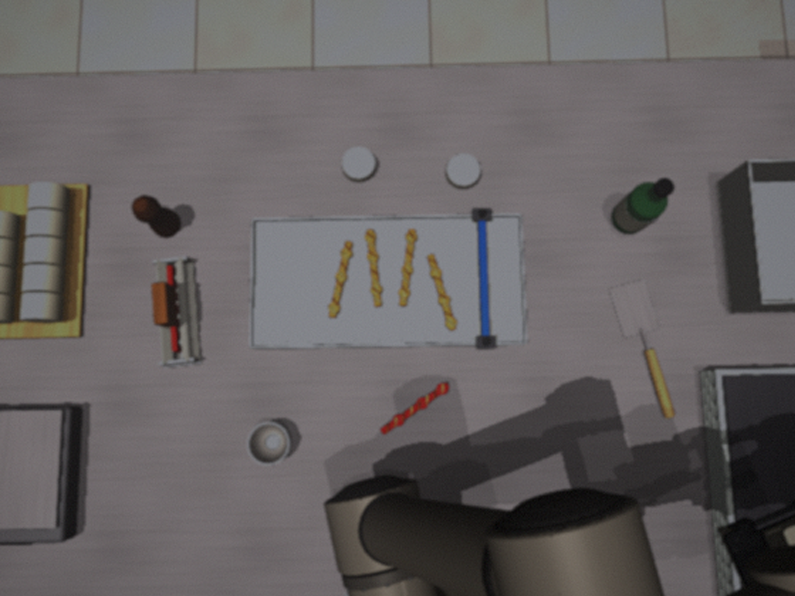

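View pics/scene.png

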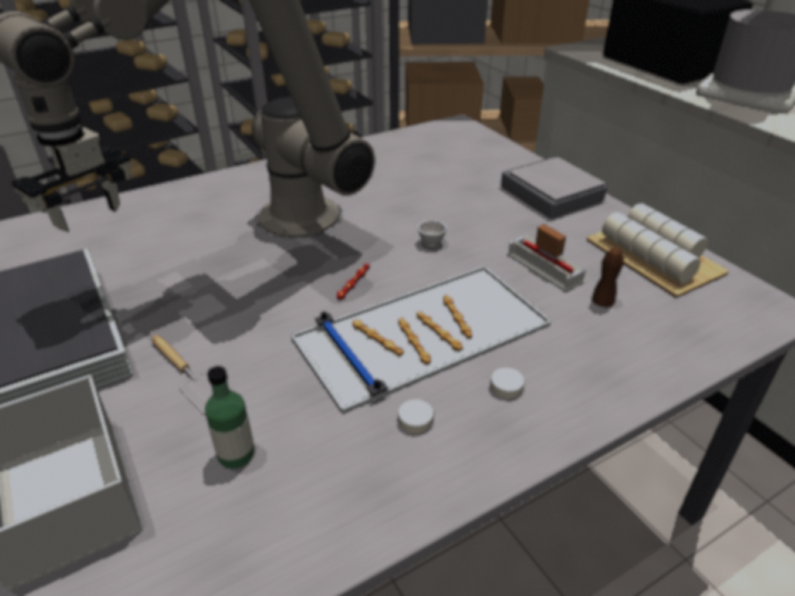

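The top picture (1.42× scale) shows the rake with its orange handle in its stand at (165,305). Four golden straws lie in the pan at (342,280), (374,268), (408,268) and (442,292). The blue bar is at x≈484 and a red look-alike straw lies outside the pan at (415,408). The scene view agrees.

Could be mistaken, in native top pixels: for a straw, the red one at (292,287), while the pan's golden ones are at (241,197), (263,189), (287,189) and (311,205). For the rake, only the one in the stand at (117,212), as the turner at (450,235) is a spatula. Next I measure and take a close crop.

```bash
python3 - <<'E'
from h import *
np.set_printoptions(precision=1,suppress=True)
a=viewer.capture("top"); b=viewer.capture("scene")
A=cv2.resize(a["frame"][165:265,95:215],None,fx=6.6,fy=5.9*1.0,interpolation=cv2.INTER_CUBIC)
cv2.imwrite("pics/crop.png",cv2.resize(a["frame"][140:260,90:350][:,:,::-1],None,fx=3,fy=3,interpolation=cv2.INTER_CUBIC))
for nm,p in(("top",a),("scene",b)):
    hsv=cv2.cvtColor(p["frame"],cv2.COLOR_RGB2HSV)
    for c,lo,hi,z in(("blue",(100,120,60),(130,255,255),24.5),("orange",(5,120,60),(14,255,255),104),("red",(0,190,80),(4,255,255),42),("gold",(14,100,80),(30,255,255),12)):
        m=cv2.inRange(hsv,lo,hi)
        if c=="red": m|=cv2.inRange(hsv,(176,190,80),(180,255,255))
        n,l,s,ce=cv2.connectedComponentsWithStats(m)
        for i in range(1,n):
            if s[i,4]<25: continue
            pts=np.argwhere(l==i)[:,::-1].astype(float)
            W=np.array([at(p,q,z)[:2] for q in pts]).astype(np.float32)
            r=cv2.minAreaRect(W)
            print(nm,c,s[i,4],ce[i],"z",z,"rect",np.round(r[0],1),np.round(r[1],1),round(r[2],1),"corners",cv2.boxPoints(r).round().tolist())
    t=viewer.cut_out("tray",p)
    if t:
        h=cv2.convexHull(np.argwhere(t[0]["pixels"])[:,::-1].astype(np.int32)).reshape(-1,2)
        W=np.array([at(p,q,12)[:2] for q in h]).astype(np.float32);r=cv2.minAreaRect(W);print("tray",r)
    for n,z in(("stand_slot",40),("rake",60)):
        t=viewer.cut_out(n,p)
        if t:
            h=cv2.convexHull(np.argwhere(t[0]["pixels"])[:,::-1].astype(np.int32)).reshape(-1,2)
            W=np.array([at(p,q,z)[:2] for q in h]).astype(np.float32);r=cv2.minAreaRect(W);print(n,r)
print(bot.get_obs())
E
```

```text
top blue 417 [340.  195.4] z 24.5 rect [ 567.8 -139. ] [ 12.6 203.9] 89.8 corners [[466.0, -145.0], [670.0, -146.0], [670.0, -133.0], [466.0, -132.0]]
top orange 43 [ 98.  144.1] z 104 rect [688.4 437.4] [18.9 14.7] 88.7 corners [[681.0, 428.0], [695.0, 428.0], [696.0, 447.0], [681.0, 447.0]]
top orange 267 [112.5 213.2] z 104 rect [521.4 397.4] [68.3 23.6] 4.0 corners [[486.0, 407.0], [488.0, 383.0], [556.0, 388.0], [555.0, 412.0]]
top red 30 [119.8 193.6] z 42 rect [579.8 402.5] [27.6  4.9] 1.8 corners [[566.0, 405.0], [566.0, 400.0], [594.0, 400.0], [594.0, 405.0]]
top red 33 [122.7 237.6] z 42 rect [469.  391.8] [37.4  6.3] 7.5 corners [[450.0, 392.0], [451.0, 386.0], [488.0, 391.0], [487.0, 397.0]]
top red 29 [283.1 293.9] z 42 rect [331.3   6.7] [11.2 23.5] 48.7 corners [[319.0, 10.0], [336.0, -5.0], [344.0, 3.0], [326.0, 19.0]]
top gold 288 [  9.3 140. ] z 12 rect [728.5 703.4] [56.6 46.5] 3.6 corners [[699.0, 725.0], [702.0, 678.0], [758.0, 682.0], [755.0, 728.0]]
top gold 1312 [ 43.2 199.8] z 12 rect [617.7 640.2] [141.4 275.9] 89.9 corners [[480.0, 570.0], [756.0, 569.0], [
[... 4507 characters left out ...]
61.548828125, 27.362335205078125), (486.2787170410156, 276.1020202636719), 89.34960174560547)
stand_slot ((544.4796142578125, 370.360595703125), (216.947998046875, 108.78056335449219), 7.7785563468933105)
rake ((526.1397705078125, 391.5484313964844), (93.55730438232422, 200.44131469726562), 55.58274459838867)
{'time': 1.6, 'joint_positions': array([-1.4,  0.3,  1.5, -0. ,  1.3, -0.1]), 'dq': array([-0.,  0., -0.,  0.,  0., -0.]), 'tau': array([  0. , -43.1, -24.4,   0.1,   0. ,   0. ]), 'tool_pos': array([ 185.9, -491. ,  226.7]), 'tcp_rot': array([3.1, 0. , 0.4]), 'contact_force': array([0.5, 0.1, 0.6]), 'moment': array([ 0., -0.,  0.]), 'finger_force': 0.0, 'grip_width': 91.85572353087134}
```

View pics/crop.png

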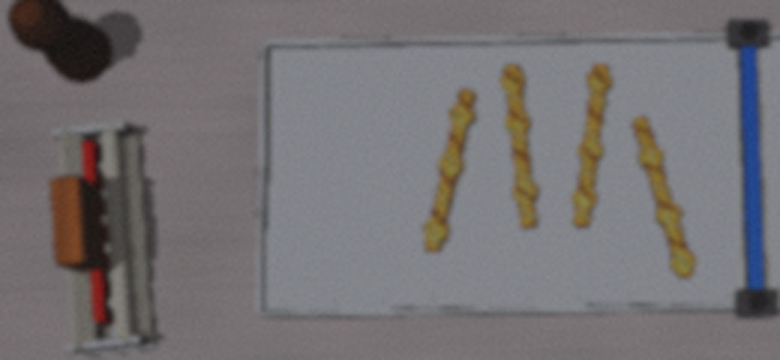

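The crop shows the rake upright in its stand at crop (70,222), four golden straws in the pan, and the blue bar with dark end blocks. The red look-alike lies outside the crop, so these are the right ones.

```bash
cat >> h.py <<'E'
from scipy.spatial.transform import Rotation as Ro
def to(*wps):
    """rows (tool axes, scaled) for x,y,z,yaw waypoints from the present pose"""
    o=bot.get_obs(); R=Ro.from_euler("xyz",o["tcp_rot"]); print("at",np.round(o["tool_pos"],1),np.round(o["tcp_rot"],4),"t",round(o["time"],2),"F",np.round(o["contact_force"],1),"M",np.round(o["moment"],2),"w",round(o["grip_width"],1))
    for w in wps:
        d=R.inv().apply(np.array(w[:3])-o["tool_pos"])/100
        r=(R.inv()*Ro.from_euler("xyz",[np.pi,0,w[3]])).as_rotvec()/np.pi
        print(w,np.round(d,3),np.round(r,4))
E
python3 - <<'E'
from h import *
to((440,-50,260,0.09),(521,397.5,200,.093))
E
```

```text
at [ 185.9 -491.   226.7] [3.1415e+00 1.0000e-04 3.6180e-01] t 1.6 F [0.5 0.1 0.6] M [ 0.03 -0.03  0.05] w 91.9
(440, -50, 260, 0.09) [ 3.938 -3.225 -0.333] [0.     0.     0.0865]
(521, 397.5, 200, 0.093) [ 6.28  -7.123  0.266] [0.     0.     0.0856]
```

```bash
python3 -m handwheel '0.9 -0.8 -0.1 0 0 0.086 1; 0.9 -0.8 -0.1 0 0 0.086 1; 0.9 -0.8 -0.1 0 0 0.086 1'; python3 - <<'E'
from h import *
to((440,-50,260,0.093),(521,397.5,180,.093))
E
```

```text
time: 1.85
tool_pos: [241.9, -382.9, 236.5]
tcp_rot: [-3.141, -0.0, 0.084]
contact_force: [1.7, -0.3, -0.4]
grip_width: 91.6
finger_force: 0.0
at [ 241.9 -382.9  236.5] [-3.1408e+00 -1.0000e-04  8.3600e-02] t 1.85 F [ 1.7 -0.3 -0.4] M [ 0.03  0.01 -0.  ] w 91.6
(440, -50, 260, 0.093) [ 2.252 -3.152 -0.232] [-0.0002 -0.     -0.003 ]
(521, 397.5, 180, 0.093) [ 3.433 -7.543  0.571] [-0.0002 -0.     -0.003 ]
```

```bash

python3 -m handwheel '0.56 -0.79 -0.1 0 0 -0.003 1; 0.56 -0.79 -0.1 0 0 -0.003 1; 0.56 -0.79 -0.1 0 0 -0.003 1' >/dev/null
python3 -m handwheel '0.56 -0.79 -0.1 0 0 0 1; 0.56 -0.79 -0.1 0 0 0 1; 0.56 -0.79 -0.1 0 0 0 1' >/dev/null
python3 -m handwheel '0.56 -0.79 0 0 0 0 1; 0.56 -0.79 0 0 0 0 1; 0.56 -0.79 0 0 0 0 1' >/dev/null
python3 -m handwheel '0.56 -0.79 0 0 0 0 1; 0.56 -0.79 0 0 0 0 1; 0.56 -0.79 0 0 0 0 1' >/dev/null
python3 -m handwheel '0.25 -0.95 0.1 0 0 0 1; 0.25 -0.95 0.1 0 0 0 1; 0.25 -0.95 0.1 0 0 0 1' >/dev/null
python3 -m handwheel '0.25 -0.95 0.1 0 0 0 1; 0.25 -0.95 0.1 0 0 0 1; 0.25 -0.95 0.1 0 0 0 1' >/dev/null
python3 -m handwheel '0.25 -0.95 0.1 0 0 0 1; 0.25 -0.95 0.1 0 0 0 1; 0.25 -0.95 0.1 0 0 0 1' 
python3 - <<'E'
from h import *
to((521,397.5,180,.093),(521,397.5,49,.093))
E
```

```text
time: 3.6
tool_pos: [479.3, 247.5, 226.0]
tcp_rot: [-3.14, 0.0, 0.103]
contact_force: [-0.2, -0.6, 0.1]
grip_width: 91.8
finger_force: 0.0
at [479.3 247.5 226. ] [-3.1401  0.      0.1035] t 3.6 F [-0.2 -0.6  0.1] M [-0.05  0.08 -0.02] w 91.8
(521, 397.5, 180, 0.093) [ 0.57  -1.448  0.462] [-0.0005  0.      0.0033]
(521, 397.5, 49, 0.093) [ 0.57  -1.446  1.772] [-0.0005  0.      0.0033]
```

```bash

python3 -m handwheel '0.28 -0.72 0 0 0 0.0033 1; 0.28 -0.72 0 0 0 0.0033 1; 0.28 -0.72 0 0 0 0.0033 1' >/dev/null
python3 -m handwheel '0.28 -0.72 0 0 0 0 1; 0.28 -0.72 0 0 0 0 1; 0.28 -0.72 0.3 0 0 0 1; 0.28 -0.72 0.3 0 0 0 1' 
python3 - <<'E'
from h import *
to((521,397.5,120,.093),(521,397.5,49,.093))
p=viewer.capture("top"); 
cv2.imwrite("pics/above.png",cv2.resize(p["frame"][160:280,50:210][:,:,::-1],None,fx=5,fy=5,interpolation=cv2.INTER_CUBIC))
E
```

```text
time: 4.18
tool_pos: [519.4, 392.3, 191.4]
tcp_rot: [3.138, 0.007, 0.093]
contact_force: [-0.6, -1.3, -1.3]
grip_width: 92.1
finger_force: 0.0
at [519.4 392.3 191.4] [3.1381 0.0071 0.0928] t 4.18 F [-0.6 -1.3 -1.3] M [-0.04  0.04 -0.  ] w 92.1
(521, 397.5, 120, 0.093) [ 0.026 -0.052  0.714] [ 0.0011  0.0023 -0.0001]
(521, 397.5, 49, 0.093) [ 0.031 -0.055  1.423] [ 0.0011  0.0023 -0.0001]
```

View pics/above.png

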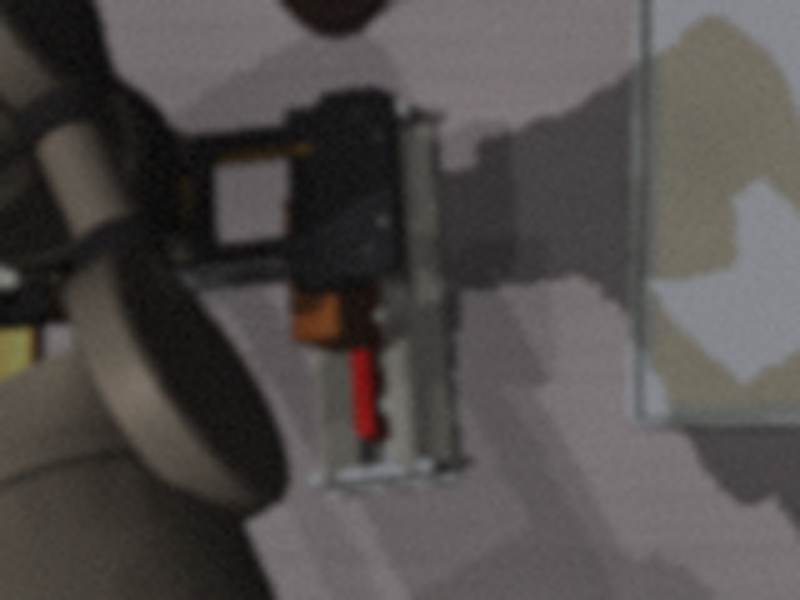

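The gripper hangs over the stand, with the orange handle end at crop (318,315) and the red comb at (365,390) below it. Clear to descend.

```bash

python3 -m handwheel '0 0 0.7 0 0 0 1; 0 0 0.7 0 0 0 1; 0 0 0.7 0 0 0 1'
python3 - <<'E'
from h import *
to((521,397.5,51,.093))
E
```

```text
time: 4.48
tool_pos: [518.3, 389.0, 121.6]
tcp_rot: [3.136, 0.01, 0.09]
contact_force: [-0.8, -0.1, -0.5]
grip_width: 92.1
finger_force: 0.0
at [518.3 389.  121.6] [3.1364 0.0103 0.0895] t 4.48 F [-0.8 -0.1 -0.5] M [-0.01  0.08  0.02] w 92.1
(521, 397.5, 51, 0.093) [ 0.042 -0.086  0.705] [ 0.0016  0.0033 -0.0011]
```

```bash

python3 -m handwheel '0.04 -0.09 0 0.0016 0.0033 -0.001 1; 0.04 -0.09 0.35 0.0016 0.0033 -0.001 1; 0.04 -0.09 0.7 0.0016 0.0033 -0.001 1; 0.04 -0.09 0.7 0.0016 0.0033 -0.001 1; 0.04 -0.09 0.7 0.0016 0.0033 -0.001 1'
python3 - <<'E'
from h import *
to((521,397.5,51,.093))
E
```

```text
time: 4.9
tool_pos: [524.9, 401.4, 58.0]
tcp_rot: [-3.137, -0.01, 0.094]
contact_force: [0.4, 0.1, 0.6]
grip_width: 92.1
finger_force: 0.0
at [524.9 401.4  58. ] [-3.1367 -0.0103  0.0936] t 4.9 F [0.4 0.1 0.6] M [ 0.07 -0.05  0.  ] w 92.1
(521, 397.5, 51, 0.093) [-0.043  0.036  0.069] [-0.0016 -0.0033  0.0002]
```

```bash

python3 -m handwheel '0 0 0 -0.0016 -0.0033 0 1; 0 0 0 -0.0016 -0.0033 0 1;0 0 0 -0.0016 -0.0033 0 1'
python3 - <<'E'
from h import *
to((521,397.5,51,.093))
viewer.capture("top")
to((521,397.5,51,.093))
E
```

```text
time: 5.15
tool_pos: [526.0, 402.2, 59.6]
tcp_rot: [-3.14, -0.004, 0.094]
contact_force: [0.2, 0.0, -0.2]
grip_width: 91.8
finger_force: 0.0
at [526.  402.2  59.6] [-3.1396 -0.0043  0.0937] t 5.15 F [ 0.2  0.  -0.2] M [ 0.04 -0.02 -0.01] w 91.8
(521, 397.5, 51, 0.093) [-0.055  0.042  0.086] [-0.0006 -0.0014  0.0002]
at [525.6 402.   59.1] [-3.1401 -0.0034  0.0938] t 5.2 F [0.3 0.3 0.1] M [0.07 0.08 0.  ] w 91.7
(521, 397.5, 51, 0.093) [-0.051  0.04   0.08 ] [-0.0005 -0.0011  0.0002]
```

```bash

python3 -m handwheel '-0.04 0.035 0.07 0 0 0 1; -0.04 0.035 0.07 0 0 0 1; -0.04 0.035 0.07 0 0 0 1; -0.04 0.035 0.07 0 0 0 1; -0.04 0.035 0.07 0 0 0 1'
python3 - <<'E'
from h import *
to((521,397.5,51,.093))
E
```

```text
time: 5.62
tool_pos: [520.9, 397.5, 49.7]
tcp_rot: [3.141, -0.0, 0.094]
contact_force: [-0.0, -0.2, 0.4]
grip_width: 91.9
finger_force: 0.0
at [520.9 397.5  49.7] [ 3.1415e+00 -1.0000e-04  9.3800e-02] t 5.62 F [-0.  -0.2  0.4] M [-0.   -0.03  0.01] w 91.9
(521, 397.5, 51, 0.093) [ 0.001 -0.    -0.013] [ 0.     -0.      0.0003]
```

```bash

python3 -m handwheel '0 0 0 0 0 0 -0.35; 0 0 0 0 0 0 -0.35; 0 0 0 0 0 0 -0.35; 0 0 0 0 0 0 -0.35; 0 0 0 0 0 0 -0.35; 0 0 0 0 0 0 -0.35'
python3 -m handwheel '0 0 0 0 0 0 -1; 0 0 0 0 0 0 -1; 0 0 0 0 0 0 -1; 0 0 0 0 0 0 -1'
```

```text
time: 6.12
tool_pos: [520.8, 397.5, 49.7]
tcp_rot: [3.141, -0.0, 0.094]
contact_force: [-0.1, -0.2, 0.3]
grip_width: 56.5
finger_force: 0.0
time: 6.45
tool_pos: [520.8, 397.4, 49.7]
tcp_rot: [3.141, 0.0, 0.094]
contact_force: [-0.2, 1.1, 0.2]
grip_width: 29.6
finger_force: 0.0
```

```bash

python3 -m handwheel '0 0 0 0 0 0 -1; 0 0 0 0 0 0 -1; 0 0 0 0 0 0 -1; 0 0 0 0 0 0 -1'
```

```text
time: 6.78
tool_pos: [520.8, 397.4, 49.7]
tcp_rot: [3.142, -0.0, 0.094]
contact_force: [-0.2, 0.1, -0.6]
grip_width: 23.9
finger_force: 30.0
```

```bash

python3 -m handwheel '0 0 -0.2 0 0 0 -1; 0 0 -0.4 0 0 0 -1; 0 0 -0.8 0 0 0 -1; 0 0 -0.8 0 0 0 -1; 0 0 -0.8 0 0 0 -1'
python3 -m handwheel '0.1 0.7 0 0 0 0.034 -1; 0.1 0.7 0 0 0 0.034 -1; 0.1 0.7 0 0 0 0.034 -1; 0.1 0.7 0 0 0 0.034 -1'
python3 -m handwheel '0.18 0.69 0 0 0 0 -1; 0.18 0.69 0 0 0 0 -1; 0.18 0.69 0 0 0 0 -1; 0.18 0.69 0 0 0 0 -1; 0.18 0.69 0 0 0 0 -1'
python3 - <<'E'
from h import *
to((572,190,90,-.013),(572,190,50,-.013))
E
```

```text
time: 7.2
tool_pos: [522.0, 398.2, 132.2]
tcp_rot: [-3.139, -0.005, 0.094]
contact_force: [0.7, 0.6, -2.6]
grip_width: 23.5
finger_force: 30.0
time: 7.53
tool_pos: [537.0, 326.9, 128.2]
tcp_rot: [3.14, 0.003, -0.015]
contact_force: [-0.4, 0.3, -2.5]
grip_width: 24.1
finger_force: 30.0
time: 7.95
tool_pos: [553.9, 260.4, 129.0]
tcp_rot: [-3.141, 0.001, -0.013]
contact_force: [-0.3, -0.3, -2.5]
grip_width: 23.9
finger_force: 30.0
at [553.9 260.4 129. ] [-3.1414e+00  1.3000e-03 -1.2700e-02] t 7.95 F [-0.3 -0.3 -2.5] M [ 0.06 -0.02 -0.02] w 23.9
(572, 190, 90, -0.013) [0.19  0.702 0.389] [-0.0001  0.0004  0.0001]
(572, 190, 50, -0.013) [0.191 0.702 0.789] [-0.0001  0.0004  0.0001]
```

```bash

python3 -m handwheel '0.19 0.7 0 0 0 0 -1; 0.19 0.7 0 0 0 0 -1; 0.19 0.7 0.3 0 0 0 -1; 0.19 0.7 0.6 0 0 0 -1; 0.19 0.7 0.6 0 0 0 -1; 0.19 0.7 0.6 0 0 0 -1; 0.19 0.7 0.6 0 0 0 -1'
python3 - <<'E'
from h import *
to((572,190,49.5,-.013))
a=viewer.capture("top"); b=viewer.capture("scene")
A=cv2.resize(a["frame"][130:250,170:370][:,:,::-1],None,fx=2,fy=2,interpolation=cv2.INTER_CUBIC)
B=cv2.resize(b["frame"][150:300,200:400][:,:,::-1],None,fx=2,fy=2,interpolation=cv2.INTER_CUBIC)
cv2.imwrite("pics/pan.png",np.vstack([A,B]))
E
```

```text
time: 8.53
tool_pos: [573.1, 190.6, 70.8]
tcp_rot: [-3.141, -0.001, -0.011]
contact_force: [0.4, 0.3, -0.8]
grip_width: 23.8
finger_force: 30.0
at [573.1 190.6  70.8] [-3.1412e+00 -1.5000e-03 -1.1300e-02] t 8.53 F [ 0.4  0.3 -0.8] M [0.01 0.   0.05] w 23.8
(572, 190, 49.5, -0.013) [-0.011  0.007  0.213] [-0.0001 -0.0005  0.0005]
```

View pics/pan.png

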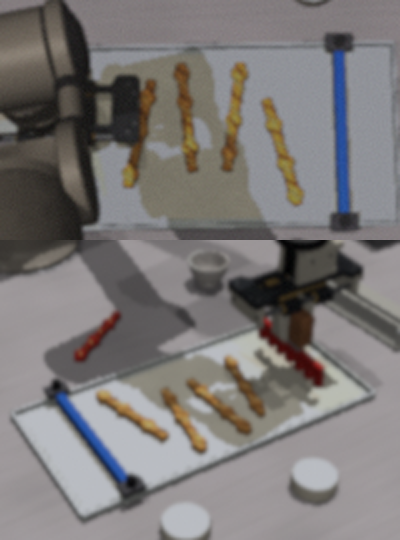

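The rake hangs upright over the pan's empty +y end (lower panel, about (290,355)), clear of the straws, with the bar at the far end. Lowering now.

```bash

python3 -m handwheel '0 0 0.1 0 0 0 -1; 0 0 0.17 0 0 0 -1; 0 0 0.2 0 0 0 -1; 0 0 0.2 0 0 0 -1; 0 0 0.2 0 0 0 -1; 0 0 0.2 0 0 0 -1'
python3 - <<'E'
from h import *
to((572,150,49.5,-.013))
E
```

```text
time: 9.13
tool_pos: [572.7, 189.2, 49.8]
tcp_rot: [3.142, -0.0, -0.013]
contact_force: [-0.1, 0.3, -1.9]
grip_width: 23.6
finger_force: 30.0
at [572.7 189.2  49.8] [ 3.1415e+00 -3.0000e-04 -1.3100e-02] t 9.13 F [-0.1  0.3 -1.9] M [0.   0.09 0.  ] w 23.6
(572, 150, 49.5, -0.013) [-0.002  0.392  0.003] [ 0.     -0.0001 -0.    ]
```

```bash

python3 -m handwheel '0 0.1 0.005 0 0 0 -1; 0 0.2 0.005 0 0 0 -1; 0 0.3 0.005 0 0 0 -1; 0 0.35 0.005 0 0 0 -1; 0 0.4 0.005 0 0 0 -1; 0 0.45 0.005 0 0 0 -1; 0 0.5 0.005 0 0 0 -1; 0 0.55 0.005 0 0 0 -1'
python3 -m handwheel '0 0.05 0 0 0 0 -1; 0 0.1 0 0 0 0 -1; 0 0.15 0 0 0 0 -1; 0 0.2 0 0 0 0 -1; 0 0.25 0 0 0 0 -1; 0 0.3 0 0 0 0 -1; 0 0.35 0 0 0 0 -1; 0 0.4 0 0 0 0 -1'
python3 -m handwheel '0 0.05 0 0 0 0 -1; 0 0.1 0 0 0 0 -1; 0 0.15 0 0 0 0 -1; 0 0.2 0 0 0 0 -1; 0 0.25 0 0 0 0 -1; 0 0.3 0 0 0 0 -1; 0 0.35 0 0 0 0 -1; 0 0.4 0 0 0 0 -1'
python3 - <<'E'
from h import *
to((572,0,49.5,-.013))
a=viewer.capture("top"); b=viewer.capture("scene")
A=cv2.resize(a["frame"][130:250,170:370][:,:,::-1],None,fx=2,fy=2,interpolation=cv2.INTER_CUBIC)
B=cv2.resize(b["frame"][150:300,200:400][:,:,::-1],None,fx=2,fy=2,interpolation=cv2.INTER_CUBIC)
cv2.imwrite("pics/push1.png",np.vstack([A,B]))
E
```

```text
time: 9.8
tool_pos: [571.8, 133.8, 49.2]
tcp_rot: [-3.142, -0.0, -0.013]
contact_force: [0.9, -0.0, -1.8]
grip_width: 23.9
finger_force: 30.0
time: 10.47
tool_pos: [571.3, 93.7, 49.2]
tcp_rot: [3.141, -0.0, -0.013]
contact_force: [-0.1, 0.7, -2.4]
grip_width: 23.7
finger_force: 30.0
time: 11.13
tool_pos: [570.7, 53.7, 49.2]
tcp_rot: [3.141, 0.0, -0.013]
contact_force: [0.2, -0.0, -1.7]
grip_width: 23.9
finger_force: 30.0
at [570.7  53.7  49.2] [ 3.1415e+00  1.0000e-04 -1.3000e-02] t 11.13 F [ 0.2 -0.  -1.7] M [ 0.12 -0.05 -0.  ] w 23.9
(572, 0, 49.5, -0.013) [ 0.02   0.537 -0.003] [ 0.  0. -0.]
```

View pics/push1.png

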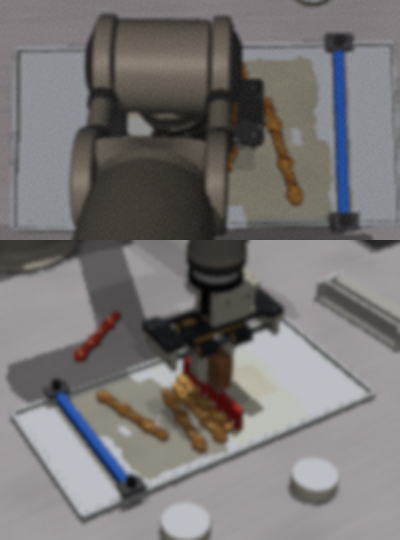

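The lower panel shows the rake behind two gathered straws at about (215,400), with the third being met and the fourth still apart. Continuing more slowly.

```bash

python3 -m handwheel '0 0.05 0 0 0 0 -1; 0 0.1 0 0 0 0 -1; 0 0.15 0 0 0 0 -1; 0 0.2 0 0 0 0 -1; 0 0.25 0 0 0 0 -1; 0 0.3 0 0 0 0 -1; 0 0.35 0 0 0 0 -1; 0 0.4 0 0 0 0 -1'
python3 -m handwheel '0 0.04 0 0 0 0 -1; 0 0.08 0 0 0 0 -1; 0 0.12 0 0 0 0 -1; 0 0.16 0 0 0 0 -1; 0 0.2 0 0 0 0 -1; 0 0.23 0 0 0 0 -1; 0 0.26 0 0 0 0 -1; 0 0.29 0 0 0 0 -1'
python3 - <<'E'
from h import *
a=viewer.capture("top"); b=viewer.capture("scene")
A=cv2.resize(a["frame"][130:250,170:370][:,:,::-1],None,fx=2,fy=2,interpolation=cv2.INTER_CUBIC)
B=cv2.resize(b["frame"][190:290,200:340][:,:,::-1],None,fx=4,fy=4,interpolation=cv2.INTER_CUBIC)
cv2.imwrite("pics/push2.png",B)
E
```

```text
time: 11.9
tool_pos: [570.3, 13.7, 49.2]
tcp_rot: [3.142, -0.0, -0.013]
contact_force: [0.7, 1.7, -1.5]
grip_width: 23.8
finger_force: 30.0
time: 12.57
tool_pos: [569.8, -15.0, 49.2]
tcp_rot: [3.142, 0.0, -0.013]
contact_force: [-0.2, 1.0, -0.8]
grip_width: 24.0
finger_force: 30.0
```

View pics/push2.png

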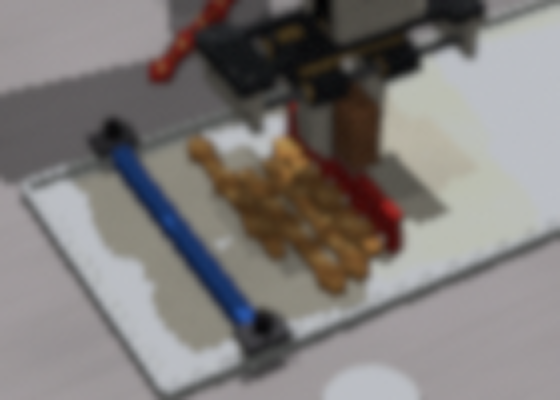

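All four straws are now gathered ahead of the rake. The leading one is still slanted, with its near end at (205,150) closest to the bar. Continuing gently.

```bash

python3 -m handwheel '0 0.03 0 0 0 0 -1; 0 0.06 0 0 0 0 -1; 0 0.09 0 0 0 0 -1; 0 0.12 0 0 0 0 -1; 0 0.14 0 0 0 0 -1; 0 0.16 0 0 0 0 -1; 0 0.18 0 0 0 0 -1; 0 0.2 0 0 0 0 -1' | grep -E "pos|force"
python3 -m handwheel '0 0.015 0 0 0 0 -1; 0 0.03 0 0 0 0 -1; 0 0.045 0 0 0 0 -1; 0 0.06 0 0 0 0 -1; 0 0.07 0 0 0 0 -1; 0 0.08 0 0 0 0 -1' | grep -E "pos|contact"
```

```text
tool_pos: [569.6, -35.0, 49.2]
contact_force: [0.4, 1.4, -1.7]
finger_force: 30.0
tool_pos: [569.5, -42.9, 49.2]
contact_force: [-0.2, 1.5, -1.8]
```

```bash

python3 -m handwheel '0 0.01 0 0 0 0 -1; 0 0.02 0 0 0 0 -1; 0 0.03 0 0 0 0 -1; 0 0.04 0 0 0 0 -1; 0 0.05 0 0 0 0 -1' | grep -E "pos|contact"
python3 - <<'E'
from h import *
b=viewer.capture("scene")
cv2.imwrite("pics/push3.png",cv2.resize(b["frame"][190:290,200:340][:,:,::-1],None,fx=5,fy=5,interpolation=cv2.INTER_CUBIC))
E
```

```text
tool_pos: [569.4, -47.8, 49.2]
contact_force: [0.2, 0.3, -2.0]
```

View pics/push3.png

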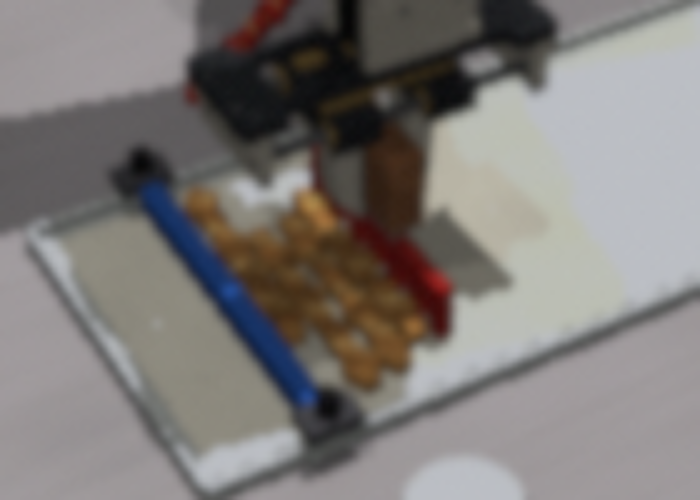

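The rake and four straws are close to the bar; the leading straw is almost touching at (200,205). Creeping on with force readings.

```bash

python3 -m handwheel '0 0.01 0 0 0 0 -1; 0 0.02 0 0 0 0 -1; 0 0.03 0 0 0 0 -1; 0 0.03 0 0 0 0 -1' | grep -E "pos|contact"
python3 -m handwheel '0 0.01 0 0 0 0 -1; 0 0.02 0 0 0 0 -1; 0 0.02 0 0 0 0 -1' | grep -E "pos|contact"
python3 -m handwheel '0 0.01 0 0 0 0 -1; 0 0.02 0 0 0 0 -1; 0 0.02 0 0 0 0 -1' | grep -E "pos|contact"
```

```text
tool_pos: [569.4, -51.0, 49.2]
contact_force: [0.1, -0.4, -2.0]
tool_pos: [569.3, -51.8, 49.2]
contact_force: [-0.3, 5.3, -0.9]
tool_pos: [569.2, -52.3, 49.3]
contact_force: [-0.1, 12.4, 0.2]
```

```bash

python3 -m handwheel '0 -0.012 0 0 0 0 -1; 0 -0.012 0 0 0 0 -1' | grep -E "pos|contact"
python3 - <<'E'
from h import *
to((569,-52,49,-.013))
b=viewer.capture("scene");a=viewer.capture("top")
B=cv2.resize(b["frame"][195:285,200:320][:,:,::-1],None,fx=6,fy=6,interpolation=cv2.INTER_CUBIC)
cv2.imwrite("pics/press.png",B)
E
```

```text
tool_pos: [569.2, -51.9, 49.2]
contact_force: [0.1, 7.9, -1.1]
at [569.2 -51.9  49.2] [-3.1395e+00  3.0000e-04 -1.2900e-02] t 15.3 F [ 0.1  7.9 -1.1] M [ 1.65 -0.06  0.14] w 24.3
(569, -52, 49, -0.013) [-0.002  0.001  0.002] [-0.0007  0.0001  0.    ]
```

View pics/press.png

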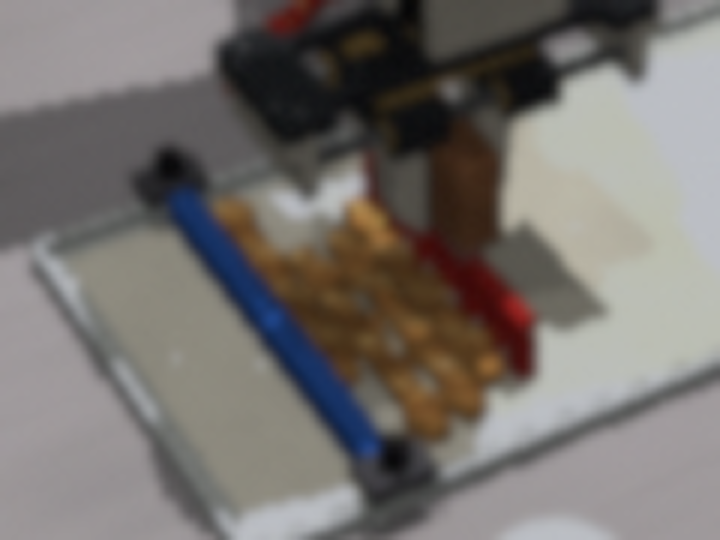

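The row bears on the bar at about 8 N. I'll back off and check from above that it's parallel and meshed.

```bash

python3 -m handwheel '0 -0.02 0 0 0 0 -1; 0 -0.05 0 0 0 0 -1; 0 -0.2 0 0 0 0 -1; 0 -0.5 0 0 0 0 -1; 0 -0.8 0 0 0 0 -1; 0 -0.98 0 0 0 0 -1; 0 -0.98 0 0 0 0 -1; 0 -0.98 0 0 0 0 -1' | grep -E "pos|contact"
python3 - <<'E'
from h import *
a=viewer.capture("top")
cv2.imwrite("pics/row.png",cv2.resize(a["frame"][145:240,250:360][:,:,::-1],None,fx=6,fy=6,interpolation=cv2.INTER_CUBIC))
for r in viewer.cut_out("straw0_c",a):
    W=np.array([at(a,q,12)[:2] for q in np.argwhere(r["pixels"])[:,::-1]]).astype(np.float32); R=cv2.minAreaRect(W); print(round(r["score"],2),np.round(R[0],1),np.round(R[1],1),round(R[2],1))
hsv=cv2.cvtColor(a["frame"],cv2.COLOR_RGB2HSV)
m=cv2.inRange(hsv,(100,120,50),(130,255,255)); pts=np.argwhere(m)[:,::-1]
W=np.array([at(a,q,24.5)[:2] for q in pts]).astype(np.float32);print("bar",len(pts),cv2.minAreaRect(W),W.mean(0))
E
```

```text
tool_pos: [570.7, 45.0, 49.2]
contact_force: [-0.1, 0.0, -2.5]
0.57 [573.4 -65.2] [ 17.7 134.9] 89.8
bar 433 ((567.8367919921875, -138.776611328125), (13.504158020019531, 203.9082794189453), 89.8691177368164) [ 566.61145 -138.84253]
```

View pics/row.png

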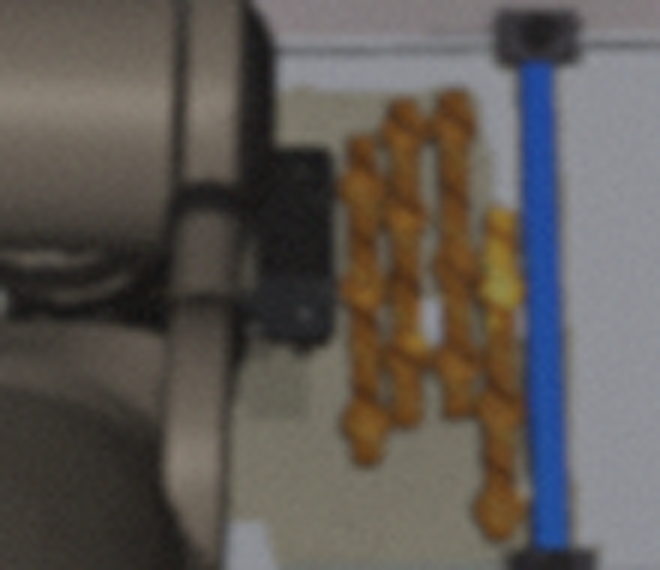

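The top view shows all four straws side by side, nearly parallel to the bar and touching lump to lump, at crop (365..500, 100..530). The bar (535,60)–(550,550) measures the same position as before. Now returning the rake.

```bash

python3 -m handwheel '0 0 -0.4 0 0 0 -1; 0 0 -0.8 0 0 0 -1; 0 0 -0.8 0 0 0 -1; 0 0 -0.8 0 0 0 -1' | grep -E "pos|contact|width"
python3 -m handwheel '-0.14 -0.88 0 0 0 0 -1; -0.14 -0.88 0 0 0 0 -1; -0.14 -0.88 0 0 0 0 -1; -0.14 -0.88 0 0 0 0 -1' | grep -E "pos|contact"
python3 -m handwheel '-0.14 -0.88 0 0 0 0 -1; -0.14 -0.88 0 0 0 0 -1; -0.14 -0.88 0 0 0 0 -1; -0.14 -0.88 0 0 0 0 -1' | grep -E "pos|contact"
python3 -m handwheel '-0.14 -0.88 0 0 0 0 -1; -0.14 -0.88 0 0 0 0 -1; -0.14 -0.88 0 0 0 0 -1; -0.14 -0.88 0 0 0 0 -1; -0.14 -0.88 0 0 0 0 -1;-0.14 -0.88 0 0 0 0 -1' | grep -E "pos|contact"
python3 - <<'E'
from h import *
to((520.8,397.4,132,.0938),(520.8,397.4,50,.0938))
E
```

```text
tool_pos: [572.4, 43.0, 131.8]
contact_force: [0.8, 0.2, -2.5]
grip_width: 24.0
tool_pos: [556.4, 134.1, 127.7]
contact_force: [0.1, -0.3, -1.2]
tool_pos: [544.3, 221.5, 128.0]
contact_force: [-0.1, 0.2, -1.6]
tool_pos: [532.7, 306.5, 128.7]
contact_force: [0.2, -0.2, -2.0]
at [532.7 306.5 128.7] [ 3.1402e+00  7.0000e-04 -1.5000e-02] t 17.67 F [ 0.2 -0.2 -2. ] M [-0.01 -0.    0.01] w 23.7
(520.8, 397.4, 132, 0.0938) [-0.132 -0.907 -0.034] [ 0.0004  0.0003 -0.0346]
(520.8, 397.4, 50, 0.0938) [-0.132 -0.908  0.786] [ 0.0004  0.0003 -0.0346]
```

```bash

python3 -m handwheel '-0.13 -0.9 0 0 0 -0.0346 -1; -0.13 -0.9 0 0 0 -0.0346 -1; -0.13 -0.9 0 0 0 -0.0346 -1; -0.13 -0.9 0 0 0 -0.0346 -1; -0.13 -0.9 0 0 0 -0.0346 -1; -0.13 -0.9 0 0 0 -0.0346 -1; -0.13 -0.9 0 0 0 -0.0346 -1; -0.13 -0.9 0 0 0 -0.0346 -1' >/dev/null
python3 -m handwheel '0 0 0.2 0 0 0 -1; 0 0 0.2 0 0 0 -1; 0 0 0.2 0 0 0 -1; 0 0 0.2 0 0 0 -1'
python3 - <<'E'
from h import *
to((520.8,397.4,50,.0938))
E
```

```text
time: 18.67
tool_pos: [520.5, 398.8, 109.7]
tcp_rot: [3.142, -0.0, 0.095]
contact_force: [-0.2, 0.5, -1.1]
grip_width: 23.9
finger_force: 30.0
at [520.5 398.8 109.7] [ 3.1415e+00 -2.0000e-04  9.5200e-02] t 18.67 F [-0.2  0.5 -1.1] M [0.04 0.03 0.01] w 23.9
(520.8, 397.4, 50, 0.0938) [0.001 0.014 0.597] [ 0.     -0.0001  0.0004]
```

```bash

python3 -m handwheel '0.003 0.014 0.1 0 0 0.0004 -1; 0.003 0.014 0.2 0 0 0.0004 -1; 0.003 0.014 0.3 0 0 0.0004 -1; 0.003 0.014 0.36 0 0 0.0004 -1; 0.003 0.014 0.4 0 0 0.0004 -1; 0.003 0.014 0.44 0 0 0.0004 -1; 0.003 0.014 0.44 0 0 0.0004 -1'
python3 -m handwheel '0 0 0.03 0 0 0 -1; 0 0 0.06 0 0 0 -1; 0 0 0.09 0 0 0 -1; 0 0 0.11 0 0 0 -1; 0 0 0.12 0 0 0 -1; 0 0 0.12 0 0 0 -1'
python3 - <<'E'
from h import *
to((520.8,397.4,49.7,.0938))
E
```

```text
time: 19.25
tool_pos: [520.3, 397.6, 64.1]
tcp_rot: [3.141, 0.001, 0.095]
contact_force: [-0.4, 0.4, -2.5]
grip_width: 24.0
finger_force: 30.0
time: 19.75
tool_pos: [520.6, 397.7, 52.9]
tcp_rot: [3.141, 0.0, 0.094]
contact_force: [0.3, 0.3, -1.5]
grip_width: 23.9
finger_force: 30.0
at [520.6 397.7  52.9] [3.1413e+00 4.0000e-04 9.4400e-02] t 19.75 F [ 0.3  0.3 -1.5] M [-0.02  0.01 -0.04] w 23.9
(520.8, 397.4, 49.7, 0.0938) [0.002 0.003 0.032] [0.0001 0.0001 0.0002]
```

```bash

python3 -m handwheel '0 0.003 0.01 0 0 0 -1; 0 0.003 0.02 0 0 0 -1; 0 0.003 0.028 0 0 0 -1; 0 0.003 0.03 0 0 0 -1; 0 0.003 0.03 0 0 0 -1'
```

```text
time: 20.17
tool_pos: [520.7, 397.4, 50.1]
tcp_rot: [3.141, 0.0, 0.094]
contact_force: [-0.3, -0.1, -2.6]
grip_width: 23.8
finger_force: 30.0
```

```bash

python3 -m handwheel '0 0 0.004 0 0 0 -1; 0 0 0.004 0 0 0 -0.3; 0 0 0.004 0 0 0 0; 0 0 0.004 0 0 0 0.5; 0 0 0.004 0 0 0 0.5; 0 0 0.004 0 0 0 0.5; 0 0 0.004 0 0 0 0.5; 0 0 0.004 0 0 0 0.5'
python3 -m handwheel '0 0 -0.1 0 0 0 0.5; 0 0 -0.3 0 0 0 0.5; 0 0 -0.6 0 0 0 0.5; 0 0 -0.95 0 0 0 0.5; 0 0 -0.95 0 0 0 0.5; 0 0 -0.95 0 0 0 0.5'
python3 -m handwheel '0 0 -0.5 0 0 0 0.5; 0 0 -0.95 0 0 0 0.5; 0 0 -0.95 0 0 0 0.5; 0 0 -0.95 0 0 0 0.5; 0 0 -0.95 0 0 0 0.5'
python3 - <<'E'
from h import *
a=viewer.capture("top"); b=viewer.capture("scene")
for r in viewer.cut_out("straw0_c",a):
    W=np.array([at(a,q,12)[:2] for q in np.argwhere(r["pixels"])[:,::-1]]).astype(np.float32); print(round(r["score"],2),cv2.minAreaRect(W))
for p,n in((a,"top"),(b,"scene")):
    hsv=cv2.cvtColor(p["frame"],cv2.COLOR_RGB2HSV)
    for c,lo,hi,z in(("blue",(100,120,50),(130,255,255),24.5),("orange",(5,120,60),(14,255,255),104),("gold",(12,100,70),(30,255,255),12)):
        k,l,s,ce=cv2.connectedComponentsWithStats(cv2.inRange(hsv,lo,hi))
        for i in range(1,k):
            W=np.array([at(p,q,z)[:2] for q in np.argwhere(l==i)[:,::-1]]).astype(np.float32)
            R=cv2.minAreaRect(W)
            if s[i,4]>25 and 440<R[0][0]<700 and -200<R[0][1]<480: print(n,c,s[i,4],np.round(R[0],1),np.round(R[1],1),round(R[2],1))
E
```

```text
time: 20.83
tool_pos: [520.7, 397.5, 49.8]
tcp_rot: [3.142, -0.0, 0.094]
contact_force: [0.2, 0.0, -1.1]
grip_width: 65.5
finger_force: 0.0
time: 21.33
tool_pos: [522.0, 398.3, 148.3]
tcp_rot: [-3.139, -0.006, 0.094]
contact_force: [-1.0, -0.5, -0.7]
grip_width: 68.9
finger_force: 0.0
time: 21.75
tool_pos: [520.4, 397.3, 239.2]
tcp_rot: [3.141, 0.001, 0.094]
contact_force: [-0.5, 0.4, -0.7]
grip_width: 68.4
finger_force: 0.0
0.71 ((573.4152221679688, -65.11873626708984), (17.920703887939453, 134.9468231201172), 89.78269958496094)
0.63 ((589.6007690429688, -83.26136016845703), (19.97113037109375, 137.95703125), 88.38265228271484)
top blue 422 [ 567.8 -138.8] [ 13.  203.9] 89.6
top orange 42 [688.2 437.4] [15.  14.3] 2.2
top orange 89 [499.4 394.2] [23.8 20.8] 2.0
top gold 1170 [566.7 -94.1] [ 72.8 188.1] 89.5
top gold 27 [511.  426.6] [20.7 17.5] 2.0
scene blue 283 [ 571.2 -143.9] [ 17.4 205.1] 89.1
scene orange 30 [519.7 384.7] [30.1 19.4] 9.9
scene orange 26 [562.2 386.8] [15. 36.] 77.9
scene orange 42 [661.6 456.5] [23.4 31.8] 43.5
scene gold 721 [572.8 -93.7] [ 66.  187.8] 89.8
```

```bash
python3 -c "
from plant import bot
print(bot.close_job())"
```

```text
the job is handed in; nothing more can be done
None
```

I handed the job in at about 22 s; no verdict came back. The four straws lie packed side by side against the bar, within about 2° of parallel, after a press that peaked at about 12 N. The bar measured within 1 mm of its starting place, and the rake is back in its stand, which I checked by measurement rather than by a final picture.

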